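# Close the wooden speaker pods

### The arm

A 6-joint arm with a two-finger parallel gripper is mounted at the origin on the work surface. World frame = base frame: x ahead of the robot, y to its left, z up, the work surface at z = 0. Lengths are in mm, angles in rad, forces in N, time in s.
With the tool pointing down it reaches from about 350 to 975 mm from the base axis. Payload 7.1 kg.
Tool frame: the origin (TCP) lies at the very end of the fingers, on their centre line; the grasp point (between the pads) lies 19 mm behind it (ctrl.pinch_z is the z of the grasp point in the tool frame, in mm); z points along the fingers, y is the direction in which the jaws open and shut (so a half turn about z gives the same grasp; the last joint's range is limited). The gripper opens to 88 mm and grips with 3 to 60 N. Pads are 20 mm wide; open, the fingers measure 115 mm over their backs; the gripper's body (75 mm by 178 mm) begins 61 mm behind the grasp point.
Start: joints at [-1.262, 0.423, 1.63, -0, 1.089, -0.019], TCP at [201.243, -591.698, 222.675] pointing down, gripper open.
Joint ranges: [-3, 3], [-0.9, 2.11], [0.09, 2.58], [-1.31, 4.45], [0.11, 2.69], [-2.54, 2.54]. Speed limits (rad/s): [2.39, 2.39, 3.01, 3.14, 3.14, 3.14].

### API

Orientations are given as a rotation vector (axis times angle).
In Python, from workcell import get_obs, optics, ctrl gives the robot as it stands.
- The arm moves only by the shell command python3 -m jog 'ROWS'. ROWS is a JSON object of lists of equal length, an entry for each row: "delta_rot": the turn, a rotation vector about the tool's x, y, z in rad, a list of three; "translation": the shift along the tool's x, y, z in mm, a list of three; "hand": the opening, from -1 (shut) to 1 (fully open). In form: {"delta_rot": [[rx, ry, rz], ...], "translation": [[x, y, z], ...], "hand": [hand, ...]}. A call has 1 to 5 rows; each row is the pose to reach, as a shift and turn from the pose commanded when the call began, along the tool's axes at that moment; what a row does not reach only later rows make up. A row lasts 1/10 s, in which the tool goes at most 50 mm and 8.59 degrees, less where a joint would pass 70% of its speed; a pose out of reach is approached as far as the arm can. A call with a gripper value outside its range is refused whole. The fingers move at their own pace and stop on an object; the grip force is fixed at half the most. Time passes only in rows, so rows that repeat a pose let the fingers close. It gives the time, the measured TCP pose, the force and the opening at its end, in the units of the state.
- get_obs(): the state, without advancing time (a new reading comes with each control period).
- optics.get_image(name): name is "side" or "top" or "wrist"; returns the picture (400x640x3 uint8, red, green, blue); there is no depth.
- optics.calibration(name): a dict with "intrinsics" (3x3 intrinsics, pixels), "k1" (the pictures are not rectified: a ray, as slopes to the right and down, at radius r is drawn at 1 + k1 r^2 times it, then the intrinsics apply), "cam_to_world" (4x4, takes a point from camera to world coordinates). Camera axes: x right, y up, looking along -z (the intrinsics and any distortion apply to the point x, -y, -z); pixel columns grow to the right and rows downward; lengths in mm; the calibration is good to about 2 mm. A picture is of the moment at which its call begins: read the wrist's pose just before it. calibration takes no time and is no camera call; for the wrist camera it gives the pose at the moment of the call.
- ctrl.close_job(): hands the job in, once; it reports no verdict.
The state is a dict: "t": time; "qpos": joint angles; "qvel": joint speeds; "joint_torque": joint torques, N m; "ee_pos": TCP position; "orientation": TCP orientation; "ft_force": force on the tool from outside, world axes, zero at the start; "moment": the same for the moment, N m; "width": finger opening in mm.
Only numpy, scipy, OpenCV 4.12 (cv2) and the standard library are available. Lean on these libraries where they do the work, as an engineer would, in place of code of your own. Each camera call takes 0.05 s, during which the arm holds its last target. There are 200 camera calls.

### The job

Two wooden speaker pods stand open on the stall counter, each as two hollow halves. Set each mouth-down half onto the mouth-up half of the same width, rim on rim and centred, so that both pods stand closed and upright on the counter. Lower the halves into place gently, do not drop them.

Things in the scene. Friction and masses are not known exactly. Their poses are not given: they have to be found in the camera images.
- wide_cap_center (a point): Turned wood, hollow round pod half, straight wall, 10 mm chamfer at its closed end; the wide one that starts mouth-down: outside diameter 62 mm, height 60 mm, wall 6 mm, about 65 g. The point is on its axis, half-way up (30 mm above the rim it stands on); its z axis points up.
- narrow_cap_center (a point): Turned wood, hollow round pod half, straight wall, 10 mm chamfer at its closed end; the narrow one that starts mouth-down: outside diameter 42 mm, height 50 mm, wall 5 mm, about 35 g. The point is on its axis, half-way up (25 mm above the rim it stands on); its z axis points up.
- wide_cup_rim (a point): Turned wood, hollow round pod half, straight wall, 10 mm chamfer at its closed end; the wide one that stands mouth-up, loose: outside diameter 62 mm, height 60 mm, wall 6 mm, about 65 g. The point is the centre of its open mouth, level with the rim, 60 mm above the counter; its z axis points up.
- narrow_cup_rim (a point): Turned wood, hollow round pod half, straight wall, 10 mm chamfer at its closed end; the narrow one that stands mouth-up, loose: outside diameter 42 mm, height 50 mm, wall 5 mm, about 35 g. The point is the centre of its open mouth, level with the rim, 50 mm above the counter; its z axis points up. All halves stand at least 110 mm apart; other goods nearby are under 115 mm tall and at least 90 mm from their centres.
Mind the look-alikes: they are no part of the job. Leave any orange or purple look-alike of the part that bears narrow_cap_center alone.

How it is judged (in metres and radians):
At the end, for the whole second after the job is handed in: Each mouth-down half rests on the mouth-up half of its own width: axes within 12 mm, upper half centred at 90 mm (wide) or 75 mm (narrow) above the counter, give or take 6 mm; all halves within 0.17 rad (10 degrees) of upright and slower than 20 mm/s (horizontal distance between wide_cap_center and wide_cup_rim below 0.012 m and height (world z) of wide_cap_center between 0.084 and 0.096 m and angle between each of wide_cap_center, wide_cup_rim, narrow_cap_center, narrow_cup_rim's own z axis and vertical below 0.17 rad and linear speed of each of wide_cap, wide_cup, narrow_cap, narrow_cup below 0.02 m/s and horizontal distance between narrow_cap_center and narrow_cup_rim below 0.012 m and height (world z) of narrow_cap_center between 0.069 and 0.081 m); the robot touches nothing.
It fails at once if the wide mouth-down half is dropped (falls freely faster than 0.6 m/s, a fall of about 2 cm) (linear speed of wide_cap above 0.6 m/s and contact force between the fingers and wide_cap below 0.1 N).
It fails at once if the narrow mouth-down half is dropped (falls freely faster than 0.6 m/s, a fall of about 2 cm) (linear speed of narrow_cap above 0.6 m/s and contact force between the fingers and narrow_cap below 0.1 N).
It also fails if it takes over 54 s, if anything falls off the work surface, if the arm or the gripper's body presses on something with over 40 N, if the wrist force passes 120 N, or if a joint passes its speed limit or range.

## Working session

There is one attempt and no reset: what is moved stays moved. The work goes in short steps, Python scripts to look and compute and a shell command to move; the robot and the scene stay as the last step left them, time stands still between calls to the robot, and variables do not carry over. Pictures are saved under pics/ and viewed, about 8 in all and at most 12, crops included, and the job is handed in when it is done.

```bash
mkdir -p pics; ls
python3 - <<'E'
from workcell import get_obs, optics, ctrl
import cv2,numpy as np
o=get_obs();print(o['t'],o['ee_pos'],o['orientation'],o['width'],ctrl.pinch_z)
for n in('top','side'):
    im=optics.get_image(n);cv2.imwrite(f'pics/{n}0.png',im[...,::-1])
    c=optics.calibration(n);print(n,np.round(c['intrinsics'],1).tolist(),c['k1'],np.round(c['cam_to_world'],3).tolist())
E
```

```text
pics
0.0 [ 201.06552304 -591.18282628  221.89365553] [-3.09800157e+00 -5.12296840e-01  3.48057056e-04] 87.71975774828935 -18.700000000000003
top [[377.5, 0.0, 321.7], [0.0, 377.5, 191.9], [0.0, 0.0, 1.0]] -0.0016695831791802827 [[-0.001, 0.999, -0.036, 579.934], [-0.998, 0.001, 0.058, -7.33], [0.058, 0.036, 0.998, 703.619], [0.0, 0.0, 0.0, 1.0]]
side [[376.0, 0.0, 322.0], [0.0, 376.0, 198.3], [0.0, 0.0, 1.0]] -0.06914811282074933 [[-0.902, 0.198, -0.384, 365.786], [-0.432, -0.439, 0.788, 486.939], [-0.012, 0.877, 0.481, 380.527], [0.0, 0.0, 0.0, 1.0]]
```

View pics/top0.png

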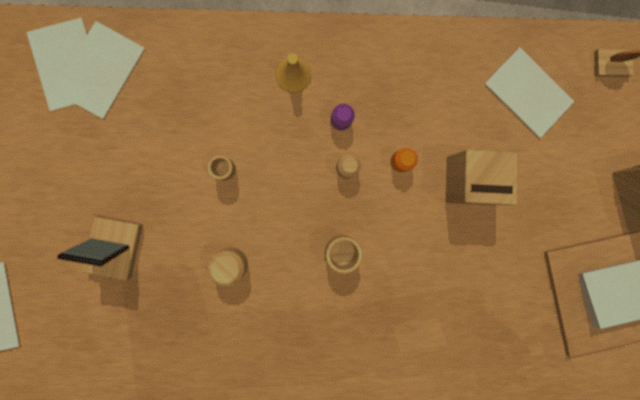

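View pics/side0.png

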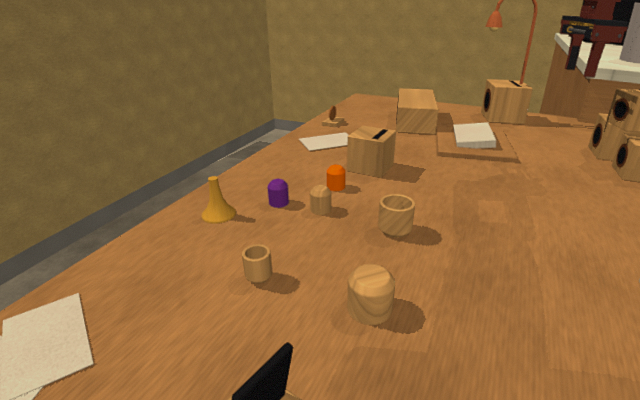

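The top view shows the wide cup at about (343,255), wide cap (227,267), narrow cup (221,167) and narrow cap candidates: plain wood (348,166), orange (405,160), purple (343,116). The plain wood one fits, since orange and purple are the look-alikes. I'll confirm that in an enlarged crop and make rough estimates.

```bash
cat > h.py <<'E'
import cv2,numpy as np
from workcell import get_obs, optics, ctrl
from scipy.spatial.transform import Rotation as R
def ray(c,uv):
    K=c['intrinsics'];K=np.array(K);k=c['k1']
    p=cv2.undistortPoints(np.array([[uv]],float),K,np.array([k,0,0,0.]))[0,0]
    M=np.array(c['cam_to_world']);d=M[:3,:3]@[p[0],-p[1],-1];return M[:3,3],d
def onz(c,uv,z):
    o,d=ray(c,uv);return o+d*(z-o[2])/d[2]
def proj(c,P):
    M=np.array(c['cam_to_world']);q=M[:3,:3].T@(np.asarray(P,float)-M[:3,3]);x,y=q[0]/-q[2],-q[1]/-q[2]
    s=1+c['k1']*(x*x+y*y);K=np.array(c['intrinsics']);return np.array([K[0,0]*x*s+K[0,2],K[1,1]*y*s+K[1,2]])
def rel(P,tz=None):
    o=get_obs();r=R.from_rotvec(o['orientation']);return r.inv().apply(np.asarray(P)-o['ee_pos'])
E
python3 - <<'E'
from h import *
im=cv2.imread('pics/top0.png');c=optics.calibration('top')
T=[]
for n,u,v,z in(('wcap',227,267,60),('wcup',343,255,60),('ncap',348,166,50),('ncup',221,167,50),('orange',405,160,50),('purple',343,116,50)):
    print(n,onz(c,(u,v),z).round(),R.from_rotvec(get_obs()['orientation']).as_matrix().round(2).tolist() if n=='wcap' else '')
    T.append(cv2.resize(im[v-26:v+26,u-26:u+26],(260,260),interpolation=cv2.INTER_CUBIC))
cv2.imwrite('pics/crop1.png',np.vstack([np.hstack(T[:3]),np.hstack(T[3:])]))
E
```

```text
wcap [477. 114.  60.] [[0.95, 0.32, -0.0], [0.32, -0.95, 0.0], [0.0, -0.0, -1.0]]
wcup [495. -81.  60.] 
ncap [649. -91.  50.] 
ncup [646. 128.  50.] 
orange [ 660. -192.   50.] 
purple [737. -83.  50.]
```

View pics/crop1.png

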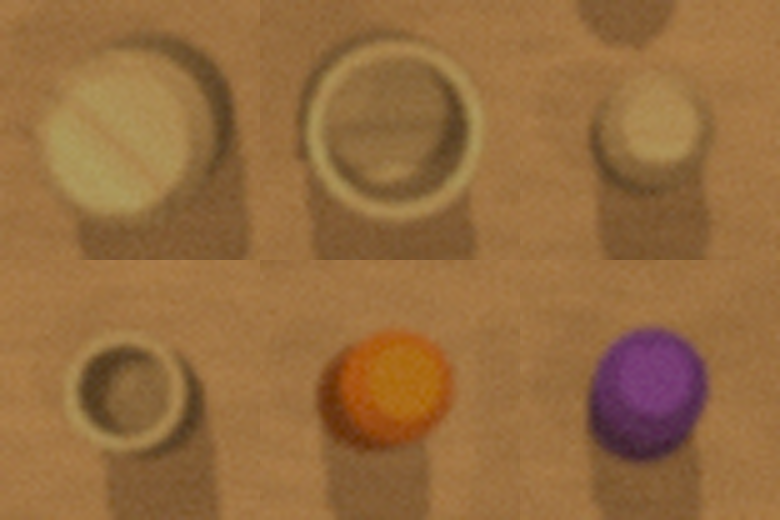

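The crop confirms it: ncap is the plain wood one at (350,165), with purple and orange as separate look-alikes. The cup rims measure 61 mm and 42 mm, as they should. Next I move over the wide cap.

```bash
python3 -m jog '{"delta_rot":[[0,0,0],[0,0,0],[0,0,0],[0,0,0],[0,0,0]],"translation":[[32,-38,0],[64,-76,0],[97,-115,0],[129,-153,0],[161,-191,0]],"hand":[1,1,1,1,1]}'
python3 -m jog '{"delta_rot":[[0,0,0],[0,0,0],[0,0,0],[0,0,0],[0,0,0]],"translation":[[32,-38,0],[64,-76,0],[97,-115,0],[129,-153,0],[161,-191,0]],"hand":[1,1,1,1,1]}'
```

```text
t: 0.6
ee_pos: [292.1, -357.5, 222.4]
orientation: [-3.099, -0.512, 0.0]
ft_force: [1.4, -0.1, 0.5]
width: 88.4
t: 1.1
ee_pos: [382.9, -125.3, 222.7]
orientation: [3.099, 0.512, 0.0]
ft_force: [0.7, -0.3, -0.5]
width: 88.1
```

```bash
python3 -m jog '{"delta_rot":[[0,0,0],[0,0,0],[0,0,0],[0,0,0],[0,0,0]],"translation":[[32,-38,0],[64,-76,0],[97,-115,0],[129,-153,0],[161,-191,0]],"hand":[1,1,1,1,1]}'
python3 -m jog '{"delta_rot":[[0,0,0],[0,0,0]],"translation":[[0,0,0],[0,0,0]],"hand":[1,1]}'
python3 - <<'E'
from h import *
o=get_obs();c=optics.calibration('wrist');im=optics.get_image('wrist')
cv2.imwrite('pics/w1.png',im[...,::-1]);print(o['ee_pos'],o['orientation'])
for n,P in(('wcap',(477,114,60)),('wcup',(495,-81,60)),('ncup',(646,128,50))):print(n,proj(c,P).round())
print(np.round(c['cam_to_world'],2).tolist(),np.round(c['intrinsics'],1).tolist())
E
```

```text
t: 1.6
ee_pos: [473.7, 107.2, 222.6]
orientation: [3.099, 0.513, -0.0]
ft_force: [1.1, -0.6, -0.5]
width: 87.8
t: 1.8
ee_pos: [473.2, 106.0, 222.2]
orientation: [3.099, 0.517, -0.002]
ft_force: [0.3, 0.4, 0.6]
width: 87.8
[473.16985729 105.96201019 222.15295175] [ 3.09852028e+00  5.16965655e-01 -2.01197844e-03]
wcap [306. 177.]
wcup [504. 224.]
ncup [355. -18.]
[[0.32, 0.91, 0.25, 541.28], [-0.95, 0.31, 0.09, 127.32], [0.0, -0.26, 0.97, 383.15], [0.0, 0.0, 0.0, 1.0]] [[356.0, 0.0, 315.2], [0.0, 356.0, 200.1], [0.0, 0.0, 1.0]]
```

View pics/w1.png

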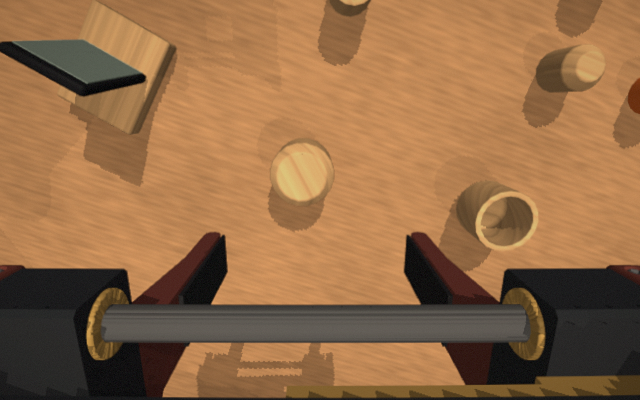

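The wrist view shows the wide cap's top face at about (302,172), the wide cup's rim at about (507,219) and the narrow cap's top at about (590,64). Rays from these pixels give a cross-check against the top camera.

Run:
```python
from h import *
c=optics.calibration('wrist');t=optics.calibration('top')
im=cv2.imread('pics/w1.png')
h=cv2.cvtColor(im,cv2.COLOR_BGR2HSV)
for n,(x,y,w,hh) in dict(wcap=(255,125,95,95),wcup=(450,170,100,95),ncap=(530,35,85,65)).items():
    g=cv2.GaussianBlur(im,(5,5),0)[y:y+hh,x:x+w]
    q=cv2.cvtColor(g,cv2.COLOR_BGR2LAB)[...,:].astype(float)
    b=g[...,1].astype(np.uint8); th,m=cv2.threshold(b,0,255,cv2.THRESH_OTSU)
    s=g[...,1].astype(int)*100//g[...,2]; m=(s>np.percentile(s,50)+0).astype(np.uint8)
    for lim in(72,76,80):
        m=((g[...,1].astype(int)*100>g[...,2].astype(int)*lim)&(b>130)).astype(np.uint8)
        cs,_=cv2.findContours(m,cv2.RETR_EXTERNAL,cv2.CHAIN_APPROX_NONE)
        if cs:
            k=max(cs,key=cv2.contourArea)
            if len(k)>5:
                e=cv2.fitEllipse(cv2.convexHull(k));z=50 if n[0]=='n' else 60
                uv=(e[0][0]+x,e[0][1]+y);print(n,lim,np.round(uv,1),np.round(e[1],1),onz(c,uv,z).round(1))
for n,uv,z in(('wcup',(507,219),60),('ncap',(590,64),50),('wcap',(302,172),60)):print('hand',n,onz(c,uv,z).round(1))
for n,uv,z in(('wcup',(343.4,254.6),60),('ncap',(350,165.4),50),('wcap',(224.5,267.5),60),('ncup',(220,167),50)):print('top',n,onz(t,uv,z).round(1))
print(rel((477,114,222)))
```

```text
wcap 72 [301.5 171.5] [58.  65.2] [480.3 118.4  60. ]
wcap 76 [308.5 167.5] [30.7 55. ] [486.  113.5  60. ]
wcap 80 [292.1 179.5] [27.  42.9] [470.4 124.2  60. ]
wcup 72 [507.3 220.7] [58.  66.9] [498.7 -83.6  60. ]
wcup 76 [506.6 220.2] [56.6 64.1] [499.  -82.8  60. ]
wcup 80 [483.4 219.8] [14.5 31.5] [492.1 -61.3  60. ]
ncap 72 [587.9  61.6] [34.6 38.6] [654.8 -91.4  50. ]
ncap 76 [590.9  63.4] [12.8 28. ] [654.3 -94.7  50. ]
ncap 80 [585.9  74.9] [ 3.6 16.6] [644.2 -95.3  50. ]
hand wcup [500.2 -82.6  60. ]
hand ncap [653.6 -94.2  50. ]
hand wcap [480.1 117.8  60. ]
top wcup [496.  -81.5  60. ]
top ncap [649.7 -94.7  50. ]
top wcap [476.2 118.4  60. ]
top ncup [645.7 129.4  50. ]
[ 6.89491421 -7.19981979  0.1424873 ]
```

Both cameras agree to within 4 mm. The averages are wcap (478,118), wcup (498,-82), ncap (652,-94.5) and ncup (648,129.5). I descend on the wide cap.

```bash
python3 -m jog '{"delta_rot":[[0,0,0],[0,0,0],[0,0,0],[0,0,0],[0,0,0]],"translation":[[8.5,-10,0],[8.5,-10,40],[8.5,-10,80],[8.5,-10,120],[8.5,-10,120]],"hand":[1,1,1,1,1]}'
python3 - <<'E'
from h import *
print(rel((478,118,14)))
c=optics.calibration('wrist');im=optics.get_image('wrist')
cv2.imwrite('pics/w2.png',im[...,::-1]);print(proj(c,(478,118,60)).round(1))
E
```

```text
t: 2.35
ee_pos: [474.9, 115.7, 98.8]
orientation: [3.1, 0.509, -0.014]
ft_force: [-0.9, -0.0, -0.3]
width: 87.6
[ 4.41478004 -1.0790335  84.71704403]
[309.7 222.3]
```

View pics/w2.png

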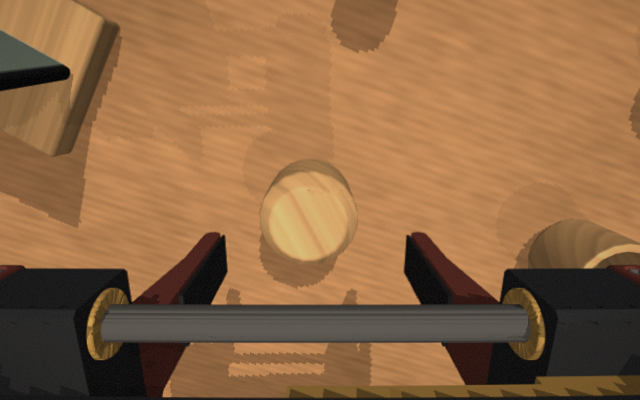

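The cap face is at about (309,218), against a predicted (310,222), so it lies roughly 2 mm further along tool x and sits between the fingers. I go down and grip.

```bash
python3 -m jog '{"delta_rot":[[0,0,0],[0,0,0],[0,0,0],[0,0,0],[0,0,0]],"translation":[[5.5,-2,20],[5.5,-2,45],[5.5,-2,70],[5.5,-2,85],[5.5,-2,85]],"hand":[1,1,1,1,1]}'
python3 -m jog '{"delta_rot":[[0,0,0],[0,0,0],[0,0,0],[0,0,0],[0,0,0]],"translation":[[0,0,0],[0,0,0],[0,0,0],[0,0,0],[0,0,0]],"hand":[0.2,-1,-1,-1,-1]}'
python3 -m jog '{"delta_rot":[[0,0,0],[0,0,0],[0,0,0]],"translation":[[0,0,0],[0,0,0],[0,0,0]],"hand":[-1,-1,-1]}'
```

```text
t: 2.9
ee_pos: [483.6, 120.7, 18.3]
orientation: [-3.1, -0.511, -0.0]
ft_force: [0.1, -0.7, 0.3]
width: 88.2
t: 3.4
ee_pos: [483.7, 121.1, 18.7]
orientation: [-3.099, -0.512, -0.003]
ft_force: [-1.7, -0.6, 8.5]
width: 60.8
t: 3.7
ee_pos: [483.7, 121.1, 18.7]
orientation: [-3.099, -0.512, -0.003]
ft_force: [-1.6, -0.4, 8.6]
width: 61.3
```

Gripped at 61 mm. I lift 85 mm and look.

```bash
python3 -m jog '{"delta_rot":[[0,0,0],[0,0,0],[0,0,0],[0,0,0],[0,0,0]],"translation":[[0,0,-5],[0,0,-25],[0,0,-55],[0,0,-85],[0,0,-85]],"hand":[-1,-1,-1,-1,-1]}'
python3 -m jog '{"delta_rot":[[0,0,0],[0,0,0],[0,0,0],[0,0,0],[0,0,0]],"translation":[[-10,42,0],[-20,84,0],[-29,126,0],[-38,165,0],[-45,196,0]],"hand":[-1,-1,-1,-1,-1]}'
python3 -m jog '{"delta_rot":[[0,0,0],[0,0,0]],"translation":[[0,0,0],[0,0,0]],"hand":[-1,-1]}'
python3 - <<'E'
from h import *
print(get_obs()['ee_pos'])
c=optics.calibration('wrist');im=optics.get_image('wrist')
cv2.imwrite('pics/w3.png',im[...,::-1]);print(proj(c,(499,-82,60)).round(1))
s=optics.get_image('side');cv2.imwrite('pics/s3.png',cv2.resize(s[150:290,310:500,::-1],None,fx=3,fy=3))
E
```

```text
t: 4.2
ee_pos: [485.3, 121.5, 106.2]
orientation: [-3.099, -0.513, -0.01]
ft_force: [0.7, 0.0, -0.0]
width: 60.9
t: 4.7
ee_pos: [502.9, -81.1, 102.0]
orientation: [-3.1, -0.511, 0.001]
ft_force: [-0.1, -0.7, -0.7]
width: 61.1
t: 4.9
ee_pos: [502.8, -79.4, 102.0]
orientation: [-3.099, -0.51, 0.002]
ft_force: [-0.4, 0.1, -1.0]
width: 61.4
[502.764819   -79.43802545 102.00376583]
[313.7 233.6]
```

View pics/w3.png

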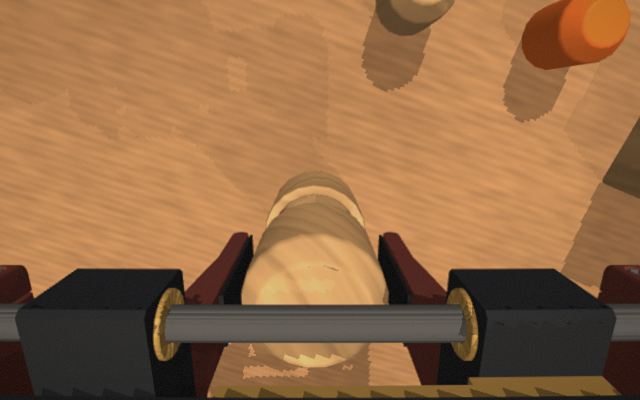

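View pics/s3.png

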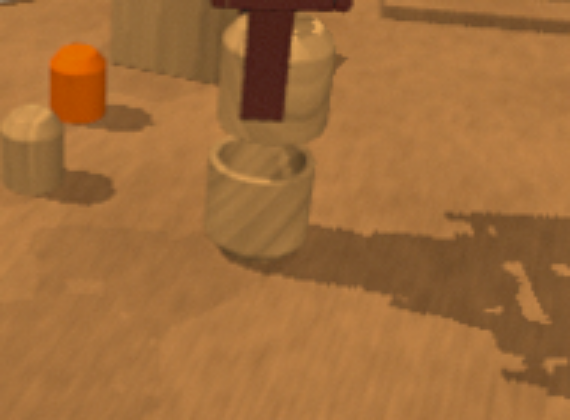

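The cap is held upright above the wide cup. Side crop: cap bottom is centred at about x=273 and the cup rim at about x=261, in 3x pixels. I'll work out the offset.

Run:
```python
from h import *
s=optics.calibration('side');c=optics.calibration('wrist')
a=310+261.5/3; 
for P in((499,-82,60),(499,-82,83),(499,-82,120),(499,-82,0)):print(P,((proj(s,P)-[310,150])*3).round(1))
ex=R.from_rotvec(get_obs()['orientation']).as_matrix()[:,0]
for off in(-6,-3,0,3,6):
    print(off,proj(c,np.array([499,-82,60])+ex*(31+off)).round(1), 'cap top far/near', proj(c,np.array([502.8,-79.4,133])+ex*(31+off)).round(1),proj(c,np.array([502.8,-79.4,143.])+ex*(off-21)).round(1))
print(ex)
```

```text
(499, -82, 60) [258.7 153.4]
(499, -82, 83) [262.  118.2]
(499, -82, 120) [267.5  59.2]
(499, -82, 0) [250.4 239.7]
-6 [315.5 194.2] cap top far/near [312.5 229.1] [312.6 360.5]
-3 [315.5 189.2] cap top far/near [312.5 221.7] [312.6 354.1]
0 [315.5 184.2] cap top far/near [312.5 214.3] [312.6 347.6]
3 [315.5 179.2] cap top far/near [312.4 206.7] [312.6 341.1]
6 [315.5 174.1] cap top far/near [312.4 199.1] [312.5 334.5]
[ 0.94660341  0.32239876 -0.00100661]
```

Run:
```python
from h import *
im=cv2.imread('pics/w3.png')
cv2.imwrite('pics/w3c.png',np.hstack([cv2.resize(im[165:265,255:380],None,fx=4,fy=4,interpolation=2),cv2.resize(cv2.imread('pics/s3.png')[0:280,180:360],(257,400))]))
c=optics.calibration('wrist');ex=R.from_rotvec(get_obs()['orientation']).as_matrix()[:,0]
for off in(-9,-6,-3,0):
  print(off,[proj(c,np.array([502.8,-79.4,z])+ex*(r+off))[1].round(1) for z,r in((81,31),(83,31),(85,31),(133,-31),(143,-21))])
```

```text
-9 [np.float64(201.2), np.float64(202.2), np.float64(203.3), np.float64(369.7), np.float64(366.8)]
-6 [np.float64(195.7), np.float64(196.7), np.float64(197.7), np.float64(363.9), np.float64(360.5)]
-3 [np.float64(190.2), np.float64(191.1), np.float64(192.0), np.float64(358.1), np.float64(354.1)]
0 [np.float64(184.7), np.float64(185.5), np.float64(186.4), np.float64(352.2), np.float64(347.6)]
```

View pics/w3c.png

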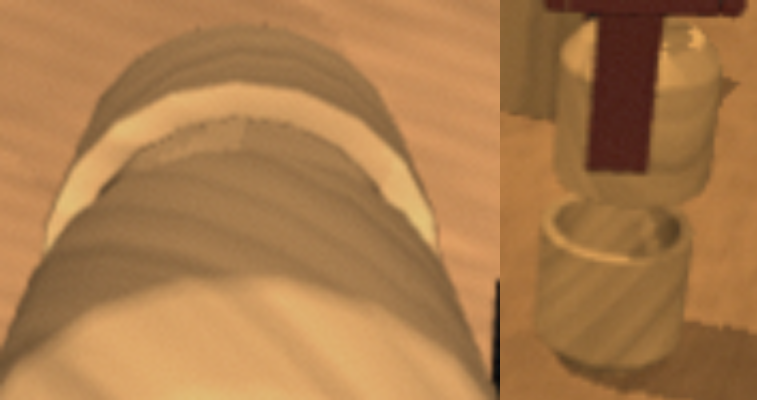

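Cup rim edge at v≈185.5 and cap lower edge at v≈202.5 show the cap about 4 mm behind the cup along tool x. The side view says about 6 mm. I shift +5 and lower.

```bash
python3 -m jog '{"delta_rot":[[0,0,0],[0,0,0],[0,0,0],[0,0,0],[0,0,0]],"translation":[[5,0,0],[5,0,5],[5,0,10],[5,0,15],[5,0,18]],"hand":[-1,-1,-1,-1,-1]}'
python3 -m jog '{"delta_rot":[[0,0,0],[0,0,0],[0,0,0],[0,0,0],[0,0,0]],"translation":[[0,0,1],[0,0,2],[0,0,3],[0,0,4],[0,0,4]],"hand":[-1,-1,-1,-1,-1]}'
python3 -m jog '{"delta_rot":[[0,0,0]],"translation":[[0,0,0.2]],"hand":[-1]}'
python3 - <<'E'
from h import *
s=optics.get_image('side');cv2.imwrite('pics/s4.png',cv2.resize(s[130:270,310:500,::-1],None,fx=4,fy=4))
E
```

```text
t: 5.5
ee_pos: [507.8, -77.2, 83.9]
orientation: [-3.099, -0.513, 0.001]
ft_force: [0.5, 0.7, -0.3]
width: 61.3
t: 6.0
ee_pos: [508.2, -77.6, 80.7]
orientation: [3.099, 0.512, 0.0]
ft_force: [-0.1, 0.6, -1.1]
width: 61.4
t: 6.1
ee_pos: [508.2, -77.6, 80.6]
orientation: [3.099, 0.512, 0.0]
ft_force: [-0.7, -0.3, -1.1]
width: 60.8
```

View pics/s4.png

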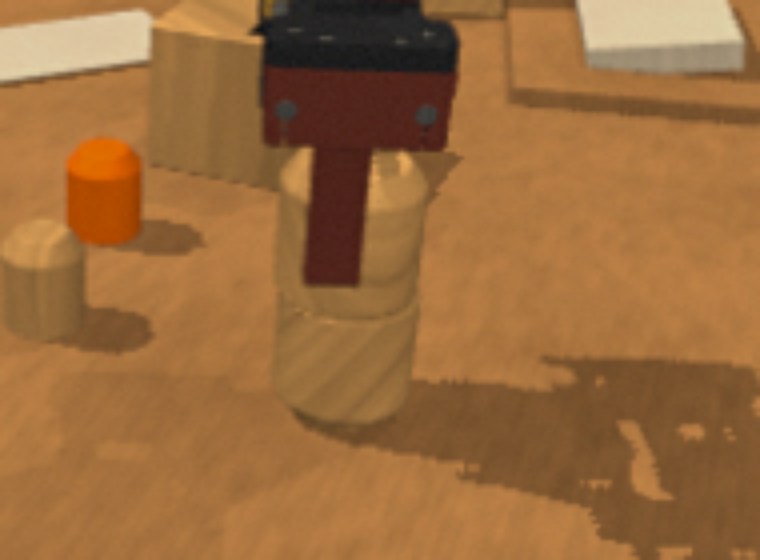

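Side view: the cap's walls line up with the cup's (left edge about 276, right about 417) and the gap is nearly closed. I lower until contact.

```bash
python3 -m jog '{"delta_rot":[[0,0,0],[0,0,0],[0,0,0]],"translation":[[0,0,0.5],[0,0,1],[0,0,1.2]],"hand":[-1,-1,-1]}'
python3 -m jog '{"delta_rot":[[0,0,0],[0,0,0],[0,0,0]],"translation":[[0,0,0.5],[0,0,0.8],[0,0,0.8]],"hand":[-1,-1,-1]}'
```

```text
t: 6.45
ee_pos: [508.2, -77.5, 79.2]
orientation: [-3.099, -0.513, 0.0]
ft_force: [0.3, -0.7, -0.4]
width: 61.3
t: 6.75
ee_pos: [508.3, -77.5, 78.8]
orientation: [3.099, 0.513, 0.0]
ft_force: [-1.9, 0.3, 3.9]
width: 61.1
```

Contact, with 3.9 N. I release gently and retreat upward.

```bash
python3 -m jog '{"delta_rot":[[0,0,0],[0,0,0],[0,0,0],[0,0,0],[0,0,0]],"translation":[[0,0,0],[0,0,0],[0,0,0],[0,0,0],[0,0,0]],"hand":[0.41,0.5,0.7,1,1]}'
python3 -m jog '{"delta_rot":[[0,0,0],[0,0,0],[0,0,0],[0,0,0],[0,0,0]],"translation":[[0,0,-10],[0,0,-40],[0,0,-80],[0,0,-120],[0,0,-140]],"hand":[1,1,1,1,1]}'
python3 -m jog '{"delta_rot":[[0,0,0]],"translation":[[0,0,0]],"hand":[1]}'
python3 - <<'E'
from h import *
print(rel((651,-94.5,219)))
E
```

```text
t: 7.25
ee_pos: [508.1, -77.5, 78.4]
orientation: [-3.099, -0.513, 0.0]
ft_force: [-0.2, -1.0, 0.3]
width: 85.9
t: 7.75
ee_pos: [509.6, -77.8, 222.6]
orientation: [3.098, 0.512, 0.007]
ft_force: [0.2, -0.6, 0.5]
width: 87.6
t: 7.85
ee_pos: [510.2, -77.9, 222.3]
orientation: [3.097, 0.512, 0.01]
ft_force: [0.2, -0.1, 0.1]
width: 88.1
[127.87998153  61.05352043   4.28724063]
```

```bash
python3 -m jog '{"delta_rot":[[0,0,0],[0,0,0],[0,0,0],[0,0,0],[0,0,0]],"translation":[[40,20,0],[80,40,0],[120,58,0],[128,61,0],[128,61,0]],"hand":[1,1,1,1,1]}'
python3 -m jog '{"delta_rot":[[0,0,0],[0,0,0],[0,0,0],[0,0,0]],"translation":[[0,0,40],[0,0,80],[0,0,110],[0,0,110]],"hand":[1,1,1,1]}'
python3 - <<'E'
from h import *
print(rel((651.5,-94.5,9)))
c=optics.calibration('wrist');im=optics.get_image('wrist')
s=optics.get_image('side')[130:270,260:460,::-1];print(proj(c,(651.5,-94.5,50)).round(1))
cv2.imwrite('pics/w5.png',np.hstack([im[0:340,180:460,::-1],cv2.resize(s,(486,340))]))
E
```

```text
t: 8.35
ee_pos: [648.9, -93.9, 216.5]
orientation: [-3.099, -0.513, 0.004]
ft_force: [-1.3, 0.4, -0.2]
width: 87.7
t: 8.75
ee_pos: [643.5, -93.2, 103.7]
orientation: [-3.096, -0.512, 0.016]
ft_force: [-0.8, -0.7, -0.6]
width: 87.8
[ 8.01352331  4.21124449 94.64851654]
[318.1 209.2]
```

View pics/w5.png

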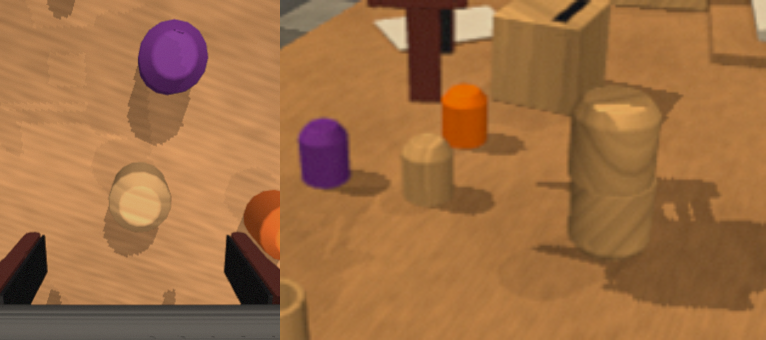

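The wide pod is closed and straight. The narrow cap's face is at about (320,200), against a predicted (318,209), and it lies well between the jaws; orange is off to the right and purple further ahead. I settle and go down partway.

```bash
python3 -m jog '{"delta_rot":[[0,0,0],[0,0,0],[0,0,0],[0,0,0]],"translation":[[2,3,20],[2,3,35],[2,3,35],[2,3,35]],"hand":[1,1,1,1]}'
python3 - <<'E'
from h import *
print(rel((650.5,-94.5,8)))
E
```

```text
t: 9.25
ee_pos: [652.0, -96.2, 74.3]
orientation: [3.099, 0.512, 0.001]
ft_force: [-0.2, 0.5, -0.4]
width: 87.8
[-0.8383233  -2.12175841 66.27421817]
```

```bash
python3 -m jog '{"delta_rot":[[0,0,0],[0,0,0],[0,0,0],[0,0,0],[0,0,0]],"translation":[[-1,-2,20],[-1,-2,45],[-1,-2,60],[-1,-2,65],[-1,-2,65]],"hand":[1,1,1,1,1]}'
python3 -m jog '{"delta_rot":[[0,0,0],[0,0,0],[0,0,0],[0,0,0],[0,0,0]],"translation":[[0,0,0],[0,0,0],[0,0,0],[0,0,0],[0,0,0]],"hand":[0,-0.4,-1,-1,-1]}'
python3 -m jog '{"delta_rot":[[0,0,0],[0,0,0],[0,0,0]],"translation":[[0,0,0],[0,0,0],[0,0,0]],"hand":[-1,-1,-1]}'
```

```text
t: 9.75
ee_pos: [650.2, -94.7, 8.3]
orientation: [-3.099, -0.513, 0.001]
ft_force: [-0.4, 0.2, -0.1]
width: 87.7
t: 10.25
ee_pos: [650.4, -94.7, 8.8]
orientation: [3.099, 0.513, 0.001]
ft_force: [1.0, 0.5, -0.4]
width: 51.6
t: 10.55
ee_pos: [650.3, -94.7, 8.6]
orientation: [-3.099, -0.513, -0.0]
ft_force: [-0.3, -0.4, 1.2]
width: 41.8
```

```bash
python3 -m jog '{"delta_rot":[[0,0,0],[0,0,0],[0,0,0],[0,0,0],[0,0,0]],"translation":[[0,0,0],[0,0,-5],[0,0,-25],[0,0,-50],[0,0,-75]],"hand":[-1,-1,-1,-1,-1]}'
python3 -m jog '{"delta_rot":[[0,0,0],[0,0,0],[0,0,0],[0,0,0],[0,0,0]],"translation":[[14,-43,0],[28,-86,0],[42,-130,0],[56,-173,0],[68,-213,0]],"hand":[-1,-1,-1,-1,-1]}'
python3 -m jog '{"delta_rot":[[0,0,0],[0,0,0],[0,0,0]],"translation":[[0,0,0],[0,0,0],[0,0,0]],"hand":[-1,-1,-1]}'
python3 - <<'E'
from h import *
o=get_obs();c=optics.calibration('wrist');im=optics.get_image('wrist')
s=optics.get_image('side')
sc=optics.calibration('side');ex=R.from_rotvec(o['orientation']).as_matrix()[:,0];P=o['ee_pos'];zb=P[2]-8.6
C=np.array([647,129.5,0]);T=np.array([P[0],P[1],0])
uv=proj(sc,C+[0,0,60]).astype(int);x0,y0=uv-[60,70]
cv2.imwrite('pics/w6.png',im[...,::-1]);cv2.imwrite('pics/s6.png',s[...,::-1])
A=cv2.resize(im[150:270,255:380,::-1],(417,400),interpolation=2);B=cv2.resize(s[y0:y0+133,x0:x0+120,::-1],(360,400),interpolation=2)
cv2.imwrite('pics/w6c.png',np.hstack([A,B]));print(P,x0,y0,zb)
for off in(-6,-3,0,3):print(off,'cup far rim v',proj(c,C+[0,0,50]+ex*(21+off)).round(1),'cap low far',proj(c,T+[0,0,zb]+ex*(21+off)).round(1))
print('side cup rim',proj(sc,C+[0,0,50]),'cap bottom if aligned',proj(sc,C+[0,0,zb]),'mid',proj(sc,C+[0,0,zb+25]))
E
```

```text
t: 11.05
ee_pos: [649.9, -94.7, 84.1]
orientation: [-3.099, -0.512, 0.001]
ft_force: [-0.1, 0.3, -0.8]
width: 42.1
t: 11.55
ee_pos: [645.9, 130.8, 83.8]
orientation: [-3.099, -0.513, -0.001]
ft_force: [0.5, -1.1, 0.2]
width: 42.0
t: 11.85
ee_pos: [646.0, 127.9, 83.5]
orientation: [3.099, 0.512, -0.001]
ft_force: [-0.3, -0.3, -0.9]
width: 41.9
[645.9987632  127.88189447  83.46776097] 196 175 74.86776096556704
-6 cup far rim v [309.2 204.3] cap low far [310.9 220.6]
-3 cup far rim v [309.2 199.2] cap low far [310.9 214.9]
0 cup far rim v [309.2 194.1] cap low far [310.9 209.1]
3 cup far rim v [309.2 188.9] cap low far [310.9 203.3]
side cup rim [256.94803173 250.98341135] cap bottom if aligned [255.2512438  236.96185011] mid [253.48012494 222.19998059]
```

View pics/w6c.png

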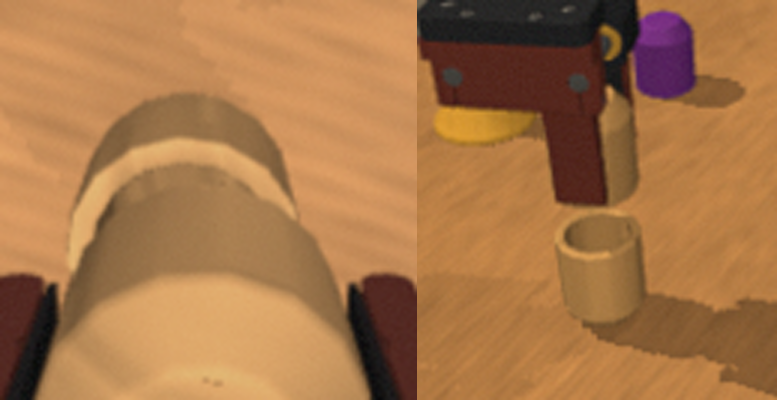

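The wrist crop puts the cup rim's far edge at v≈191 and the cap's lower edge at v≈205, so the cup is about 1 mm ahead of the cap. Sideways the cup sits roughly 1–5 mm towards tool −y. The side view agrees on x to about 2 mm. I correct by (+1.5, −3) and lower.

```bash
python3 -m jog '{"delta_rot":[[0,0,0],[0,0,0],[0,0,0],[0,0,0],[0,0,0]],"translation":[[1.5,-3,0],[1.5,-3,5],[1.5,-3,10],[1.5,-3,15],[1.5,-3,20]],"hand":[-1,-1,-1,-1,-1]}'
python3 -m jog '{"delta_rot":[[0,0,0],[0,0,0],[0,0,0],[0,0,0],[0,0,0]],"translation":[[0,0,1],[0,0,2],[0,0,2.5],[0,0,2.5],[0,0,2.5]],"hand":[-1,-1,-1,-1,-1]}'
python3 - <<'E'
from h import *
o=get_obs();im=optics.get_image('wrist');cv2.imwrite('pics/w7.png',im[...,::-1])
s=optics.get_image('side');cv2.imwrite('pics/s7.png',s[...,::-1])
# silhouettes: horizontal edge positions across rows of the side view
def edges(im,v,a,b):
    g=cv2.GaussianBlur(cv2.cvtColor(im,cv2.COLOR_RGB2LAB),(3,3),0)[v,a:b].astype(float)
    d=np.linalg.norm(g[2:]-g[:-2],axis=1);i=np.argsort(d)[::-1][:6];return sorted((int(k)+a+1,int(d[k])) for k in i)
for v in(228,234,240,246,252,256,260,265,270):print('side',v,edges(s,v,225,290))
for v in(200,205,210,215,220,230,240,250):print('wrist',v,edges(im,v,260,370))
E
```

```text
t: 12.45
ee_pos: [646.3, 132.0, 62.7]
orientation: [3.1, 0.512, -0.001]
ft_force: [-0.1, -0.5, 0.1]
width: 41.9
t: 12.95
ee_pos: [646.7, 132.2, 61.2]
orientation: [-3.099, -0.513, -0.001]
ft_force: [-0.0, 0.8, -0.7]
width: 42.0
side 228 [(257, 51), (258, 56), (259, 27), (265, 22), (267, 30), (268, 38)]
side 234 [(237, 67), (238, 72), (255, 50), (256, 77), (257, 44), (268, 43)]
side 240 [(238, 60), (239, 73), (240, 36), (256, 46), (257, 54), (268, 43)]
side 246 [(239, 67), (240, 75), (257, 50), (258, 51), (268, 37), (269, 45)]
side 252 [(240, 69), (241, 73), (242, 31), (257, 29), (258, 60), (259, 44)]
side 256 [(240, 38), (241, 69), (242, 53), (258, 49), (259, 46), (271, 39)]
side 260 [(241, 16), (242, 21), (268, 15), (270, 25), (271, 41), (272, 26)]
side 265 [(242, 14), (243, 17), (268, 15), (269, 15), (271, 37), (272, 35)]
side 270 [(243, 13), (268, 12), (269, 16), (271, 25), (272, 38), (273, 23)]
wrist 200 [(290, 33), (291, 34), (292, 19), (341, 19), (342, 32), (343, 27)]
wrist 205 [(286, 20), (287, 32), (288, 29), (345, 23), (346, 33), (347, 29)]
wrist 210 [(284, 33), (285, 43), (286, 26), (347, 23), (348, 45), (349, 40)]
wrist 215 [(282, 27), (283, 47), (284, 35), (349, 29), (350, 44), (351, 30)]
wrist 220 [(281, 34), (282, 43), (283, 25), (351, 41), (352, 45), (353, 22)]
wrist 230 [(276, 27), (277, 49), (278, 45), (279, 20), (354, 29), (355, 24)]
wrist 240 [(270, 33), (271, 86), (272, 93), (358, 60), (359, 94), (360, 55)]
wrist 250 [(270, 55), (271, 62), (272, 40), (359, 43), (360, 67), (361, 60)]
```

Cup and cap silhouettes are now symmetric in the wrist view (centre 316±1 on every row). In the side view the right edges are continuous to about 1 px. I lower to contact.

```bash
python3 -m jog '{"delta_rot":[[0,0,0],[0,0,0],[0,0,0],[0,0,0]],"translation":[[0,0,0.6],[0,0,1.2],[0,0,1.8],[0,0,1.8]],"hand":[-1,-1,-1,-1]}'
python3 -m jog '{"delta_rot":[[0,0,0],[0,0,0],[0,0,0]],"translation":[[0,0,0.5],[0,0,0.8],[0,0,0.8]],"hand":[-1,-1,-1]}'
```

```text
t: 13.45
ee_pos: [646.4, 132.2, 59.0]
orientation: [-3.099, -0.513, 0.0]
ft_force: [-0.3, 0.6, -0.4]
width: 41.4
t: 13.75
ee_pos: [646.6, 132.2, 58.6]
orientation: [-3.099, -0.513, -0.0]
ft_force: [-0.7, 0.2, 2.4]
width: 41.9
```

Contact at 58.6 mm, as predicted. Release and retreat.

```bash
python3 -m jog '{"delta_rot":[[0,0,0],[0,0,0],[0,0,0],[0,0,0],[0,0,0]],"translation":[[0,0,0],[0,0,0],[0,0,0],[0,0,0],[0,0,0]],"hand":[-0.02,0.1,0.4,0.8,1]}'
python3 -m jog '{"delta_rot":[[0,0,0],[0,0,0],[0,0,0]],"translation":[[0,0,0],[0,0,0],[0,0,0]],"hand":[1,1,1]}'
python3 -m jog '{"delta_rot":[[0,0,0],[0,0,0],[0,0,0],[0,0,0],[0,0,0]],"translation":[[0,0,-10],[0,0,-40],[0,0,-80],[0,0,-120],[0,0,-150]],"hand":[1,1,1,1,1]}'
python3 -m jog '{"delta_rot":[[0,0,0],[0,0,0],[0,0,0],[0,0,0],[0,0,0]],"translation":[[0,0,0],[0,0,0],[0,0,0],[0,0,0],[0,0,0]],"hand":[1,1,1,1,1]}'
python3 - <<'E'
from h import *
s=optics.get_image('side');w=optics.get_image('wrist')
cv2.imwrite('pics/f.png',np.hstack([cv2.resize(s[130:330,200:460,::-1],None,fx=1.7,fy=1.7),cv2.resize(w[:,:,::-1],(340,212))[...] if 0 else cv2.resize(w[60:260,220:420,::-1],(340,340))]))
E
```

```text
t: 14.25
ee_pos: [646.5, 132.2, 58.3]
orientation: [3.099, 0.513, -0.0]
ft_force: [-0.3, 0.8, 1.0]
width: 68.9
t: 14.55
ee_pos: [646.5, 132.2, 58.4]
orientation: [3.099, 0.513, 0.0]
ft_force: [-0.9, -0.9, 0.2]
width: 87.2
t: 15.05
ee_pos: [647.3, 132.3, 212.0]
orientation: [-3.099, -0.513, -0.005]
ft_force: [-0.7, 0.1, -0.1]
width: 88.0
t: 15.55
ee_pos: [645.8, 132.1, 207.0]
orientation: [3.099, 0.513, -0.004]
ft_force: [0.3, 0.4, -0.5]
width: 88.1
```

View pics/f.png

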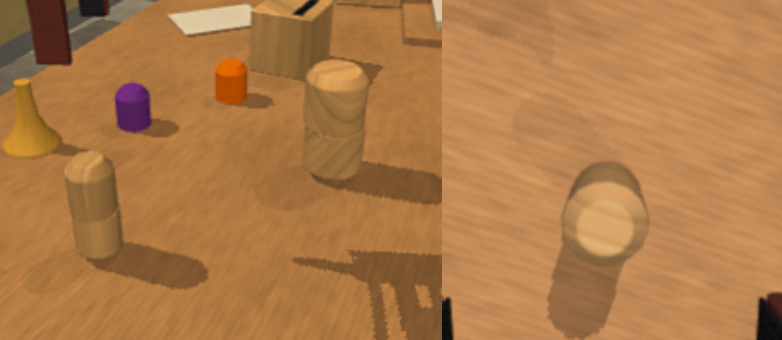

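Both pods stand closed and upright, the look-alikes are untouched, and the gripper is clear.

```bash
python3 -c "
from workcell import ctrl
print(ctrl.close_job())"
```

```text
the job is handed in; nothing more can be done
None
```

I set the wide and narrow mouth-down halves onto the cups of the same width and handed the job in at about 15.6 s of the 54 s allowed. No verdict was reported.

- **Placing:** each half was lowered in steps of about 1 mm or less until light contact, 3.9 N for the wide and 2.4 N for the narrow. Both touched down at the heights expected from the grasps, then I released them.
- **Final check:** the last side and wrist pictures show both pods closed and upright, the gripper clear of everything, and the orange and purple look-alikes where they started.
- **Centring:** I checked this before each release, by eye for the wide pod and by edge positions (about 1–2 mm) for the narrow one. I did not measure it again afterwards.
- **Disagreement:** the wrist and top cameras differed by about 4 mm. The wrist calibration also looked 3–5 pixels off sideways, so I used offsets seen directly in the pictures. Both corrections (5 mm wide, about 3 mm narrow) are well inside the 12 mm tolerance.

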